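Pull down the hamper hatch with the hook pole

TASK

Pick up the pole that ends in a hook, lower the hook into the steel ring on top of the dark hamper's hatch, and pull the hatch down with it until it is fully open. Then lift the hook out of the ring and put the pole down, without dropping it, back in its rests or lying on the counter; leave the hatch open.

Things in the scene. Friction and masses are not known exactly. Their poses are not given: they have to be found in the camera images.
- pole_grip (a point): Centre of the hook pole's wooden handle, where to grip it (its balance point). Axes: x along the pole to the hook end, z up as it lies, level, 75 mm above the counter. Handle: bar 22 mm wide, 26 high, x -120 to +70 mm; then a 12 mm steel rod to x = +150 with the hook. 150 to 280 g. An equal handle that ends in a round grey brush is not the one.
- hook (a point): Middle of the hook: a straight steel leg 8 mm thick that turns square down from the pole's end. This point lies 150 mm along the pole's x and 22 mm below its axis; the leg ends 22 mm below this point, the rod's underside is 16 mm above it.
- rest_a: The hook pole's fixed wooden rests, origin on the counter under the pole, x along it. Base 190 x 90 mm, 12 high. Posts 12 mm thick at x = -70 and +50 mm, with slots open upward, 36 mm wide, slot floor 62 and cheek tops 84 mm above the counter. Between the posts there is room for fingers. The brush has equal rests.
- ring (a point): Centre of the steel ring at the top of the hatch, robot side: hole 49 mm, wire 7 mm, flat (hole up) 265 mm above the counter when shut. Axes turn with the hatch: x towards the hamper, y along the hinge, z up when shut. The hinge line passes through x = +45, z = -205 mm of this frame. Hamper: fixed dark box 260 mm wide, 130 deep, 250 high; the hatch is its front.
- hatch (a joint): Opening angle of the hatch about its lower edge, in rad: 0 shut (upright), 0.7 fully open against its stop; the top with the ring swings towards the robot and down. The hinge is stiff: it takes about 2 to 4 N at the ring and stays where it is left.

How it is judged (in metres and radians):
On the way, in this order (a step that is already met when the one before it is completed fails the run):
1. the hook is in the ring while the hatch is still shut or nearly so (x of hook in the frame of ring between -0.024 and 0.024 m and y of hook in the frame of ring between -0.024 and 0.024 m and z of hook in the frame of ring between -0.03 and 0.013 m and value of joint hatch below 0.15 rad), for 0.1 s.
2. the hatch is pulled open with the hook still in the ring (value of joint hatch above 0.6 rad and distance between hook and ring below 0.05 m), for 0.1 s.
3. the pole is brought down low, still in the hand, not dropped (height (world z) of each of pole_grip, hook below 0.105 m and distance between the grasp point and pole_grip below 0.09 m), for 0.05 s.
At the end, for the whole second after the job is handed in: The hatch stands open (0.6 rad or more of its 0.7) and the pole lies in its rests or on the counter, its handle's centre and its hook less than 105 mm above the counter (value of joint hatch above 0.6 rad and height (world z) of pole_grip between 0 and 0.105 m and height (world z) of hook below 0.105 m); the robot touches nothing.
It also fails if it takes over 54 s, if anything falls off the work surface, if the arm or the gripper's body presses on something with over 40 N, if the wrist force passes 120 N, or if a joint passes its speed limit or range.

ROBOT

A 7-joint arm with a two-finger parallel gripper is mounted at the origin on the work surface. World frame = base frame: x ahead of the robot, y to its left, z up, the work surface at z = 0. Lengths are in mm, angles in degrees, forces in N, time in s.
With the tool pointing down it reaches from about 400 to 900 mm from the base axis. Payload 5.5 kg.
Tool frame: the origin (TCP) lies on the centre line of the jaws, within the pads' length; the fingertips stand 8 mm ahead of it and the grasp point (between the pads) lies 11 mm behind it; z points along the fingers, y is the line along which they close (so a half turn about z gives the same grasp; the last joint's range is limited). The gripper opens to 85 mm and grips with 20 to 120 N. Pads are 22 mm wide; open, the fingers measure 114 mm over their backs; the gripper's body (76 mm by 85 mm) begins 54 mm behind the grasp point. The pads swing forward as they close: fully open they stand 13 mm farther back than shut.
Start: joints at [-56.826, 28.699, -24.465, 88.831, 12.651, 65.22, -12.049], TCP at [201.837, 617.869, 218.11] pointing down, gripper open.
Joint ranges: [-164.97, 164.97], [-17.58, 116.51], [-87.97, 89.64], [11.32, 138.91], [-80.73, 260.73], [10.89, 115.49], [-147.41, 147.41]. Speed limits (degrees/s): [147.25, 147.25, 180, 180, 180, 180, 180].

INTERFACE

Orientations are given as a 3x3 rotation matrix whose columns are the frame's x, y, z axes.
In Python, from plant import arm gives the robot as it stands.
- The arm moves only by the tool jog_arm, never from a script. Its argument "targets" is a list of rows, each an object with "dp": the shift along the tool's x, y, z in units of 25 mm (1.0 is 25 mm), a list of three; "twist": the turn about the tool's z in units of 6 degrees (1.0 is 6 degrees); "hand": the finger opening in mm, from 0 to 85.4. A call has 1 to 12 rows; each row is the pose to reach, as a shift and turn from the pose commanded when the call began, along the tool's axes at that moment; what a row does not reach only later rows make up. A row lasts 1/8 s, in which the tool goes at most 62.5 mm and 10.7 degrees, less where a joint would pass 70% of its speed; a pose out of reach is approached as far as the arm can. A call with a gripper value outside its range is refused whole. The fingers move at their own pace and stop on an object; "newtons" is the grip in N (left out, the last holds). Time passes only in rows, so rows that repeat a pose let the fingers close. It gives the time, the measured TCP pose, the force, the opening and the grip force at its end, in the units of the state.
- arm.observe(): the state, without advancing time (a new reading comes with each control period).
- arm.get_image(name): name is "side" or "top"; returns a dict with "frame" (420x560x3 uint8, red, green, blue), "range_z" (420x560 float32, mm along the optical axis (not along the pixel's ray), 0 where there is no reading), "fx", "fy", "cx", "cy" (pixels), "D" ([k1, k2, p1, p2, k3] as OpenCV has them; the pictures are not rectified), "R" (3x3) and "t" (3): a world point X has camera coordinates R X + t. Camera axes: x right, y down, z forward; pixel columns grow to the right and rows downward; lengths in mm; the calibration is good to about 2 mm. A picture is of the moment at which its call begins.
- arm.sign_off(): hands the job in; it is judged then, once.
The state is a dict: "time": time; "joint_positions": joint angles; "dq": joint speeds; "joint_efforts": joint torques, N m; "tcp_pos": TCP position; "eef_rot": TCP orientation; "ft_force": force on the tool from outside, world axes, zero at the start; "ft_torque": the same for the moment, N m; "finger_gap": finger opening in mm; "finger_force": force on a finger pad.
Only numpy, scipy, OpenCV 4.12 (cv2) and the standard library are available. Lean on these libraries where they do the work, as an engineer would, in place of code of your own. Each camera call takes 0.05 s, during which the arm holds its last target. There are 200 camera calls.

## Working session

There is one attempt and no reset: what is moved stays moved. The work goes in short steps, Python scripts to look and compute and a tool call to move; the robot and the scene stay as the last step left them, time stands still between calls to the robot, and variables do not carry over. Pictures are saved under pics/ and viewed, at most 13 in all, crops included, and the job is handed in when it is done.

Besides the shell and the picture viewer there is one more tool, called after "Call:" in YAML: its name, and indented under it one key for each argument. jog_arm: Moves the arm, as the interface text tells. Its arguments: {"type":"object","properties":{"targets":{"type":"array"},"newtons":{"type":"number"}},"required":["targets"]}

```bash
mkdir -p pics; cat > h.py <<'E'
import numpy as np, cv2, pickle
from plant import arm
def grab(n):
    d=arm.get_image(n); pickle.dump(d,open(f'{n}.pkl','wb')); return d
def cloud(d):
    h,w=d['range_z'].shape
    K=np.array([[d['fx'],0,d['cx']],[0,d['fy'],d['cy']],[0,0,1]])
    uv=np.stack(np.meshgrid(np.arange(w),np.arange(h)),-1).reshape(-1,1,2).astype(float)
    n=cv2.undistortPoints(uv,K,np.array(d['D'],float)).reshape(h,w,2)
    z=d['range_z'][...,None]
    c=np.concatenate([n*z,z],-1)
    X=(c-np.array(d['t']))@np.array(d['R'])
    X[d['range_z']==0]=np.nan
    return X
E
python3 - <<'E'
from h import *
a=grab('top');b=grab('side')
cv2.imwrite('pics/top.png',a['frame'][...,::-1]);cv2.imwrite('pics/side.png',b['frame'][...,::-1])
for d in(a,b): print(-np.array(d['R']).T@d['t'])
s=arm.observe();print(s['tcp_pos'],s['eef_rot'],s['time'])
E
```

```text
[ 376.10720329    4.43971618 1257.41428368]
[ 218.04601809 -719.07282008  844.80358279]
[201.73691764 617.23028919 217.15169962] [[-9.50538001e-01  3.10607698e-01 -6.05873685e-04]
 [ 3.10608282e-01  9.50536586e-01 -1.64139645e-03]
 [ 6.60747320e-05 -1.74839908e-03 -9.99998469e-01]] 0.1
```

View pics/top.png

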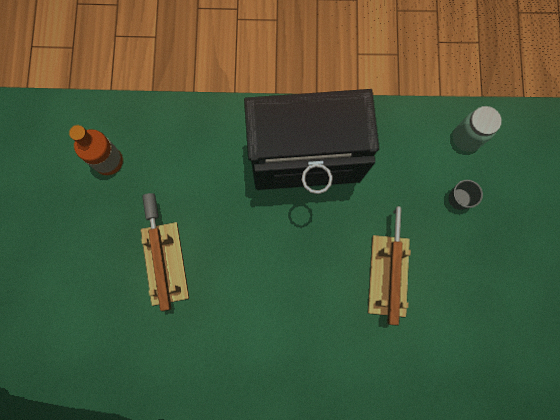

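View pics/side.png

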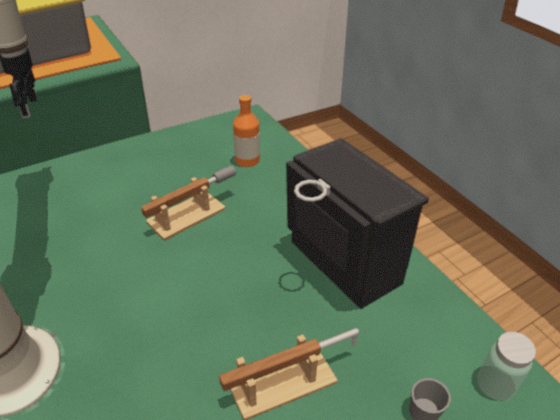

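The hook pole is on the right in the top view (handle about (396,283), rod tip (398,208)) and the brush is on the left. The ring is at about (317,179), in front of the hamper.

```bash
python3 - <<'E'
from h import *
a=pickle.load(open('top.pkl','rb'));X=cloud(a);f=a['frame'].astype(int)
hsv=cv2.cvtColor(a['frame'],cv2.COLOR_RGB2HSV)
Z=X[...,2]
def box(u0,u1,v0,v1):
    m=np.zeros(Z.shape,bool);m[v0:v1,u0:u1]=1;return m
m=box(380,415,235,335)&(f[...,0]-f[...,1]>40)&(Z>65)&(f[...,1]<90)
def rep(n,m):
    P=X[m];P=P[np.isfinite(P).all(1)];c=np.median(P,0)
    (cx,cy),sz,an=cv2.minAreaRect(P[:,:2].astype(np.float32))
    u=np.linalg.svd(P[:,:2]-P[:,:2].mean(0),full_matrices=False)[2][0];u*=np.sign(u[0])
    s=(P[:,:2]-[cx,cy])@u
    print(n,m.sum(),'rect',cx,cy,sz,an,'dir',np.degrees(np.arctan2(u[1],u[0])),'medz',c[2],'ext',s.min(),s.max()); return u
rep('handle',m)
r=box(385,412,200,245)&(hsv[...,1]<70)&(f.min(-1)>80)&(Z>50); rep('rod',r)
g=box(298,335,155,200)&(hsv[...,1]<60)&(f.min(-1)>110)
rep('ring',g)
v,u=np.nonzero(g&box(298,335,166,200));print('ring px ellipse',cv2.fitEllipse(np.stack([u,v],1).astype(np.int32)), np.nanpercentile(Z[g],[5,50,95]))
# hamper top
t=box(230,390,85,200)&(Z>235)&(f.max(-1)<70);rep('hamper',t)
b=pickle.load(open('side.pkl','rb'));Xs=cloud(b);fs=b['frame'].astype(int);hs=cv2.cvtColor(b['frame'],cv2.COLOR_RGB2HSV)
g=np.zeros(Z.shape,bool);g[175:206,288:332]=1;g&=(hs[...,1]<70)&(fs.min(-1)>110)
X=Xs;rep('ringside',g);v,u=np.nonzero(g);print(u.min(),u.max(),v.min(),v.max())
h=np.zeros(Z.shape,bool);h[325:352,318:362]=1;h&=(hs[...,1]<70)&(fs.min(-1)>90)&(Xs[...,2]>30);rep('rodside',h)
P=Xs[h];print(P[np.argsort(P[:,2])[:5]],P[np.argmax(P[:,0])])
E
```

```text
handle 614 rect 453.1787109375 -270.25439453125 (20.317241668701172, 186.22073364257812) 85.96520233154297 dir -4.6992884073650165 medz 87.4304815766042 ext -93.1006601520084 93.10711479158115
rod 152 rect 589.9273071289062 -280.6069641113281 (11.830680847167969, 84.47998046875) 85.36463165283203 dir -4.621256227745084 medz 79.64020124192571 ext -42.239767626628506 42.2403029952978
ring 265 rect 678.301513671875 -76.9185791015625 (121.54435729980469, 62.70079803466797) 1.3449959754943848 dir -2.336414602334788 medz 266.1772405370312 ext -60.69006033542611 62.22660346883705
ring px ellipse ((316.63458251953125, 178.1521453857422), (26.42048454284668, 27.715503692626953), 98.04230499267578) [261.7869743  266.17724054 269.56736165]
hamper 8950 rect 730.8612060546875 -68.24052429199219 (213.78250122070312, 273.1776123046875) 5.13537073135376 dir -84.89600803647531 medz 249.50236118591806 ext -136.63756025250206 136.5492291736718
ringside 316 rect 666.5083618164062 -53.12750244140625 (129.00148010253906, 65.77978515625) 59.60354995727539 dir 62.72144743682583 medz 265.2207974668777 ext -64.23113522210224 66.18910970664321
294 329 179 200
rodside 275 rect 592.5259399414062 -284.8128356933594 (12.12738037109375, 82.9912109375) 85.59622955322266 dir -4.4633593460602805 medz 78.02560300085396 ext -41.49685827362959 41.495587399840105
[[ 630.73753361 -288.08595328   30.66058731]
 [ 625.99318692 -287.06597897   36.01343317]
 [ 626.13891126 -290.16151688   36.39631179]
 [ 627.03941138 -285.45795976   36.62829701]
 [ 624.25589576 -289.40440259   36.77827959]] [ 633.89663625 -288.02988567   76.58764877]
```

```bash
cat >> h.py <<'E'
def ray(d,u,v,z):
    K=np.array([[d['fx'],0,d['cx']],[0,d['fy'],d['cy']],[0,0,1]]);R=np.array(d['R'])
    n=cv2.undistortPoints(np.array([[[u,v]]],float),K,np.array(d['D'],float)).ravel()
    C=-R.T@d['t'];w=R.T@np.r_[n,1];return C+w*(z-C[2])/w[2]
def go(targets,yaws=None,base=None):
    """print dp rows for world TCP points and tool-x yaw angles"""
    s=arm.observe();R=np.array(s['eef_rot']);p=np.array(s['tcp_pos']) if base is None else np.array(base)
    y0=np.degrees(np.arctan2(R[1,0],R[0,0]));print('t',s['time'],'tcp',np.round(s['tcp_pos'],1),'yaw',round(y0,2),'gap',s['finger_gap'],'q',np.round(s['joint_positions'],0))
    for i,t in enumerate(targets):
        print(t,'dp',np.round(R.T@(np.array(t)-p)/25,2),'twist',None if yaws is None else round(-(yaws[i]-y0)/6,2))
E
python3 - <<'E'
from h import *
a=pickle.load(open('top.pkl','rb'));b=pickle.load(open('side.pkl','rb'))
print(ray(a,316.6,178.15,266),ray(b,311.5,190,266))
go([[400,220,200],[478,-274,180],[478,-274,64]],[175.35]*3)
E
```

```text
[646.09225616 -75.75005088 266.        ] [647.45684476 -82.87013481 266.        ]
t 0.1 tcp [201.7 617.2 217.2] yaw 161.9 gap 85.4676861899184 q [-57.  29. -24.  89.  13.  65. -12.]
[400, 220, 200] dp [-12.47 -12.64   0.71] twist -2.24
[478, -274, 180] dp [-21.58 -30.45   1.54] twist -2.24
[478, -274, 64] dp [-21.58 -30.44   6.18] twist -2.24
```

Call:
jog_arm:
  targets:
    - {"dp": [-12.5, -12.6, 0.7], "twist": -2.24, "hand": 85}
    - {"dp": [-12.5, -12.6, 0.7], "twist": -2.24, "hand": 85}
    - {"dp": [-12.5, -12.6, 0.7], "twist": -2.24, "hand": 85}
    - {"dp": [-12.5, -12.6, 0.7], "twist": -2.24, "hand": 85}
    - {"dp": [-12.5, -12.6, 0.7], "twist": -2.24, "hand": 85}
    - {"dp": [-12.5, -12.6, 0.7], "twist": -2.24, "hand": 85}
    - {"dp": [-12.5, -12.6, 0.7], "twist": -2.24, "hand": 85}
    - {"dp": [-21.6, -30.4, 1.0], "twist": -2.24, "hand": 85}
    - {"dp": [-21.6, -30.4, 1.0], "twist": -2.24, "hand": 85}
    - {"dp": [-21.6, -30.4, 1.0], "twist": -2.24, "hand": 85}
    - {"dp": [-21.6, -30.4, 1.0], "twist": -2.24, "hand": 85}
    - {"dp": [-21.6, -30.4, 1.0], "twist": -2.24, "hand": 85}

```text
time: 1.6
tcp_pos: [448.0, -83.1, 196.1]
eef_rot: [[-0.997, 0.081, 0.0], [0.081, 0.997, 0.0], [-0.0, 0.0, -1.0]]
ft_force: [1.2, 0.1, 0.1]
finger_gap: 84.8
finger_force: 0.0
```

```bash
python3 - <<'E'
from h import *
go([[478,-274,170],[478,-274,64]],[175.35]*2)
E
```

```text
t 1.6 tcp [448.  -83.1 196.1] yaw 175.36 gap 84.82480543949234 q [ 10.   9.  -3. 118.   1.  54.  92.]
[478, -274, 170] dp [-1.81 -7.51  1.04] twist 0.0
[478, -274, 64] dp [-1.81 -7.51  5.28] twist 0.0
```

Call:
jog_arm:
  targets:
    - {"dp": [-1.8, -7.5, 0.5], "twist": 1.7, "hand": 85}
    - {"dp": [-1.8, -7.5, 0.5], "twist": 3.4, "hand": 85}
    - {"dp": [-1.8, -7.5, 0.5], "twist": 5.1, "hand": 85}
    - {"dp": [-1.8, -7.5, 0.5], "twist": 6.8, "hand": 85}
    - {"dp": [-1.8, -7.5, 0.5], "twist": 8.5, "hand": 85}
    - {"dp": [-1.8, -7.5, 0.5], "twist": 10.2, "hand": 85}
    - {"dp": [-1.8, -7.5, 0.5], "twist": 11.9, "hand": 85}
    - {"dp": [-1.8, -7.5, 0.5], "twist": 13.6, "hand": 85}
    - {"dp": [-1.8, -7.5, 0.5], "twist": 15, "hand": 85}
    - {"dp": [-1.8, -7.5, 0.5], "twist": 15, "hand": 85}

```text
time: 2.85
tcp_pos: [477.5, -271.4, 183.2]
eef_rot: [[0.08, 0.997, -0.001], [0.997, -0.08, 0.0], [0.0, -0.001, -1.0]]
ft_force: [-0.3, -0.4, 0.0]
finger_gap: 85.0
finger_force: 0.0
```

```bash
python3 - <<'E'
from h import *
go([[478,-274,160],[478,-274,64]],[-4.65]*2)
E
```

```text
t 2.85 tcp [ 477.5 -271.4  183.2] yaw 85.44 gap 84.97687641333454 q [ 12.  19.  19. 107.  -7.  55.  29.]
[478, -274, 160] dp [-0.1   0.03  0.93] twist 15.01
[478, -274, 64] dp [-0.1   0.03  4.77] twist 15.01
```

Call:
jog_arm:
  targets:
    - {"dp": [-0.1, 0, 0.5], "twist": 1.7, "hand": 85}
    - {"dp": [-0.1, 0, 0.5], "twist": 3.4, "hand": 85}
    - {"dp": [-0.1, 0, 0.9], "twist": 5.1, "hand": 85}
    - {"dp": [-0.1, 0, 0.9], "twist": 6.8, "hand": 85}
    - {"dp": [-0.1, 0, 0.9], "twist": 8.5, "hand": 85}
    - {"dp": [-0.1, 0, 0.9], "twist": 10.2, "hand": 85}
    - {"dp": [-0.1, 0, 0.9], "twist": 11.9, "hand": 85}
    - {"dp": [-0.1, 0, 0.9], "twist": 13.6, "hand": 85}
    - {"dp": [-0.1, 0, 0.9], "twist": 15, "hand": 85}
    - {"dp": [-0.1, 0, 0.9], "twist": 15, "hand": 85}

```text
time: 4.1
tcp_pos: [477.5, -274.0, 160.8]
eef_rot: [[0.997, -0.077, -0.001], [-0.077, -0.997, 0.0], [-0.001, 0.0, -1.0]]
ft_force: [-0.0, 0.0, 0.4]
finger_gap: 84.9
finger_force: 0.0
```

```bash
python3 - <<'E'
from h import *
go([[478,-274,160],[478,-274,64]],[-4.65]*2)
b=grab('side');cv2.imwrite('pics/s2.png',b['frame'][...,::-1])
E
```

```text
t 4.1 tcp [ 477.5 -274.   160.8] yaw -4.42 gap 84.8841105882145 q [ -3.  24.  37. 108. -18.  54. -51.]
[478, -274, 160] dp [ 0.02 -0.    0.03] twist 0.04
[478, -274, 64] dp [ 0.02 -0.    3.87] twist 0.04
```

View pics/s2.png

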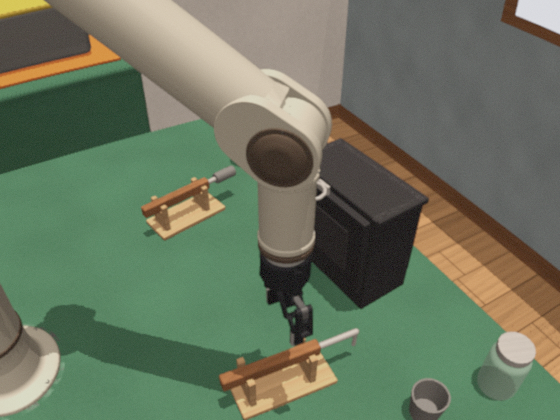

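The gripper (about (300,320)) stands over the handle between the posts, so I'll go down and grip.

Call:
jog_arm:
  targets:
    - {"dp": [0, 0, 1.5], "twist": 0, "hand": 85}
    - {"dp": [0, 0, 3], "twist": 0, "hand": 85}
    - {"dp": [0, 0, 3.85], "twist": 0, "hand": 85}
    - {"dp": [0, 0, 3.85], "twist": 0, "hand": 85}
    - {"dp": [0, 0, 3.85], "twist": 0, "hand": 10}
    - {"dp": [0, 0, 3.85], "twist": 0, "hand": 10}
    - {"dp": [0, 0, 3.85], "twist": 0, "hand": 10}
    - {"dp": [0, 0, 3.85], "twist": 0, "hand": 10}
    - {"dp": [0, 0, 3.85], "twist": 0, "hand": 10}
    - {"dp": [0, 0, 3.85], "twist": 0, "hand": 10}
  newtons: 90

```text
time: 5.4
tcp_pos: [478.1, -274.2, 65.9]
eef_rot: [[0.997, -0.081, 0.001], [-0.081, -0.997, 0.0], [0.001, -0.0, -1.0]]
ft_force: [-1.0, 1.5, 7.3]
finger_gap: 19.4
finger_force: 88.4
```

Call:
jog_arm:
  targets:
    - {"dp": [0, 0, -1], "twist": 0, "hand": 10}
    - {"dp": [0, 0, -2], "twist": 0, "hand": 10}
    - {"dp": [0, 0, -4], "twist": 0, "hand": 10}
    - {"dp": [0, 0, -6], "twist": 0, "hand": 10}
    - {"dp": [0, 0, -8], "twist": -1, "hand": 10}
    - {"dp": [0, 0, -10], "twist": -2, "hand": 10}
    - {"dp": [0.2, -1, -10.6], "twist": -3, "hand": 10}
    - {"dp": [0.5, -2, -10.6], "twist": -4, "hand": 10}
    - {"dp": [0.8, -3, -10.6], "twist": -5, "hand": 10}
    - {"dp": [1, -3.5, -10.6], "twist": -6, "hand": 10}
    - {"dp": [1, -3.5, -10.6], "twist": -6.6, "hand": 10}
    - {"dp": [1, -3.5, -10.6], "twist": -6.6, "hand": 10}

```text
time: 6.9
tcp_pos: [509.1, -188.8, 329.4]
eef_rot: [[0.82, 0.573, -0.001], [0.573, -0.82, 0.0], [-0.001, -0.001, -1.0]]
ft_force: [0.2, -0.8, -2.0]
finger_gap: 19.0
finger_force: 89.2
```

```bash
python3 - <<'E'
from h import *
go([[523.5,-164,331],[523.5,-164,301]],[35]*2)
b=grab('side');cv2.imwrite('pics/s3.png',b['frame'][...,::-1])
a=grab('top');cv2.imwrite('pics/t3.png',a['frame'][...,::-1])
E
```

```text
t 6.9 tcp [ 509.1 -188.8  329.4] yaw 34.93 gap 19.046628130155245 q [-10.  12.  33.  98.  -7.  73. -31.]
[523.5, -164, 331] dp [ 1.04 -0.48 -0.06] twist -0.01
[523.5, -164, 301] dp [ 1.04 -0.48  1.14] twist -0.01
```

View pics/s3.png

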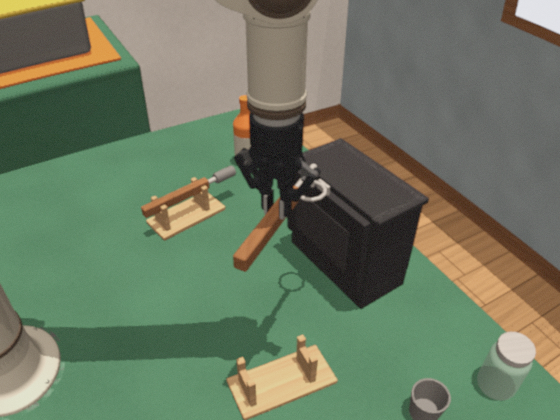

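View pics/t3.png

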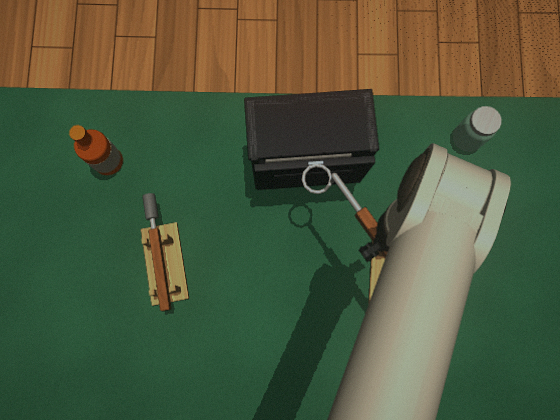

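The hook pole is held; its rod tip shows in the top view at (334,177), just right of the ring at (317,178). In the side view the tip is at about (315,170). I'll measure the tip by depth.

```bash
python3 - <<'E'
from h import *
for n,(u0,u1,v0,v1) in (('top',(328,365,168,216)),('side',(285,330,155,208))):
    a=pickle.load(open(n+'.pkl','rb'));X=cloud(a);f=a['frame'].astype(int);hs=cv2.cvtColor(a['frame'],cv2.COLOR_RGB2HSV)
    m=np.zeros(f.shape[:2],bool);m[v0:v1,u0:u1]=1
    m&=(hs[...,1]<80)&(f.min(-1)>70)&(X[...,2]>288 if n=='top' else X[...,2]>276)
    P=X[m];d=np.array([.82,.573,0]);s=P@d;t=P@np.array([-.573,.82,0])
    o=np.argsort(s);print(n,m.sum(),np.round(P[o[-8:]],0).tolist(),np.round(P[o[:3]],0).tolist())
    print('slope',np.polyfit(s,P[:,2],1)[0],'lat',np.polyfit(s,t,1)[0],'minz',np.round(P[np.argsort(P[:,2])[:4]],0).tolist())
E
```

```text
top 280 [[633.0, -98.0, 326.0], [636.0, -102.0, 343.0], [633.0, -98.0, 310.0], [633.0, -97.0, 338.0], [635.0, -98.0, 340.0], [636.0, -100.0, 341.0], [634.0, -96.0, 343.0], [636.0, -98.0, 340.0]] [[565.0, -146.0, 350.0], [566.0, -147.0, 353.0], [563.0, -142.0, 350.0]]
slope -0.05067545239206767 lat 0.005236806388427412 minz [[629.0, -99.0, 301.0], [632.0, -99.0, 304.0], [633.0, -98.0, 310.0], [631.0, -98.0, 323.0]]
side 206 [[636.0, -109.0, 341.0], [634.0, -106.0, 298.0], [634.0, -106.0, 344.0], [636.0, -107.0, 342.0], [636.0, -106.0, 343.0], [636.0, -106.0, 297.0], [637.0, -106.0, 299.0], [638.0, -107.0, 341.0]] [[526.0, -238.0, 425.0], [526.0, -236.0, 403.0], [536.0, -250.0, 433.0]]
slope -0.8007701149854761 lat 0.3774425836838325 minz [[636.0, -106.0, 297.0], [633.0, -109.0, 298.0], [634.0, -106.0, 298.0], [629.0, -107.0, 298.0]]
```

Call:
jog_arm:
  targets:
    - {"dp": [0.5, -0.25, 0], "twist": 0, "hand": 10}
    - {"dp": [1.04, -0.5, 0], "twist": 0, "hand": 10}
    - {"dp": [1.04, -0.5, 0], "twist": 0, "hand": 10}
    - {"dp": [1.04, -0.5, 0.5], "twist": 0, "hand": 10}
    - {"dp": [1.04, -0.5, 1], "twist": 0, "hand": 10}
    - {"dp": [1.04, -0.5, 1.4], "twist": 0, "hand": 10}
    - {"dp": [1.04, -0.5, 1.7], "twist": 0, "hand": 10}
    - {"dp": [1.04, -0.5, 2], "twist": 0, "hand": 10}
    - {"dp": [1.04, -0.5, 2.1], "twist": 0, "hand": 10}
    - {"dp": [1.04, -0.5, 2.1], "twist": 0, "hand": 10}

```text
time: 8.25
tcp_pos: [523.8, -163.9, 277.3]
eef_rot: [[0.82, 0.573, 0.0], [0.573, -0.82, -0.0], [0.0, 0.0, -1.0]]
ft_force: [-0.4, 0.1, -3.1]
finger_gap: 19.1
finger_force: 89.3
```

```bash
python3 - <<'E'
from h import *
s=arm.observe();print(s['tcp_pos'],s['ft_force'])
b=grab('side')['frame'][130:250,240:400];a=grab('top')['frame'][130:250,250:410]
cv2.imwrite('pics/c4.png',cv2.resize(np.hstack([b,a])[...,::-1],None,fx=2.5,fy=2.5,interpolation=cv2.INTER_CUBIC))
E
```

```text
[ 523.8052386  -163.9088298   277.30476808] [-0.35008847  0.13459639 -3.0708563 ]
```

View pics/c4.png

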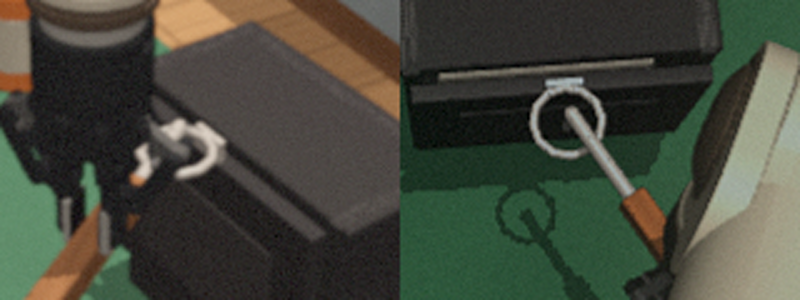

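The crop shows the leg inside the ring in both views (tip at about (570,112) in the right half), and its shadow agrees. I'll start pulling along the arc.

Call:
jog_arm:
  targets:
    - {"dp": [-0.34, -0.21, 0], "twist": 0, "hand": 10}
    - {"dp": [-0.69, -0.41, 0], "twist": 0, "hand": 10}
    - {"dp": [-1.1, -0.66, 0.18], "twist": 0, "hand": 10}
    - {"dp": [-1.51, -0.9, 0.4], "twist": 0, "hand": 10}
    - {"dp": [-1.89, -1.13, 0.63], "twist": 0, "hand": 10}
    - {"dp": [-2.27, -1.36, 0.9], "twist": 0, "hand": 10}
    - {"dp": [-2.61, -1.56, 1.18], "twist": 0, "hand": 10}
    - {"dp": [-2.95, -1.77, 1.49], "twist": 0, "hand": 10}
    - {"dp": [-2.95, -1.77, 1.49], "twist": 0, "hand": 10}

```text
time: 9.48
tcp_pos: [436.0, -169.8, 239.2]
eef_rot: [[0.82, 0.573, -0.003], [0.573, -0.82, 0.001], [-0.002, -0.002, -1.0]]
ft_force: [0.4, -1.2, -3.0]
finger_gap: 19.0
finger_force: 89.2
```

```bash
python3 - <<'E'
from h import *
s=arm.observe();print(s['tcp_pos'],s['ft_force'],s['ft_torque'])
b=grab('side')['frame'][130:250,240:400];a=grab('top')['frame'][130:250,250:410]
cv2.imwrite('pics/c5.png',cv2.resize(np.hstack([b,a])[...,::-1],None,fx=2.5,fy=2.5,interpolation=cv2.INTER_CUBIC))
E
```

```text
[ 435.97680406 -169.83677339  239.16970985] [ 0.42347427 -1.20578078 -2.96489804] [0.06955778 0.03497702 0.02857576]
```

View pics/c5.png

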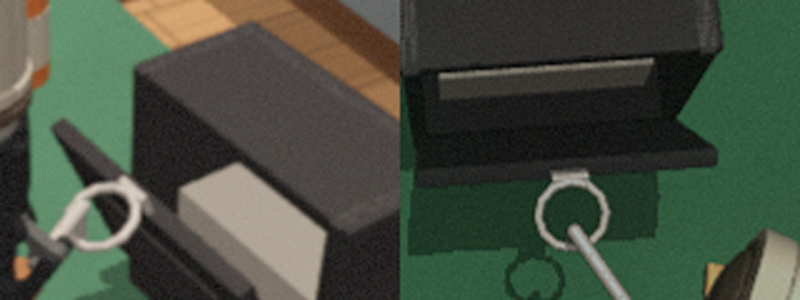

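The hatch is about half open and the hook is still in the ring, with the leg against the near side at (573,232). I'll pull the rest.

Call:
jog_arm:
  targets:
    - {"dp": [-0.31, -0.19, 0.32], "twist": 0, "hand": 10}
    - {"dp": [-0.62, -0.37, 0.68], "twist": 0, "hand": 10}
    - {"dp": [-0.93, -0.56, 1.08], "twist": 0, "hand": 10}
    - {"dp": [-1.24, -0.74, 1.52], "twist": 0, "hand": 10}
    - {"dp": [-1.51, -0.9, 1.96], "twist": 0, "hand": 10}
    - {"dp": [-1.72, -1.03, 2.32], "twist": 0, "hand": 10}
    - {"dp": [-1.82, -1.09, 2.4], "twist": 0, "hand": 10}
    - {"dp": [-1.82, -1.09, 2.4], "twist": 0, "hand": 10}

```text
time: 10.58
tcp_pos: [392.5, -172.7, 182.2]
eef_rot: [[0.82, 0.573, 0.015], [0.573, -0.82, -0.0], [0.012, 0.009, -1.0]]
ft_force: [17.5, 5.9, -2.9]
finger_gap: 19.4
finger_force: 89.5
```

```bash
python3 - <<'E'
from h import *
s=arm.observe();print(s['tcp_pos'],s['ft_force'],s['ft_torque'],s['time'])
B=grab('side');A=grab('top')
b=B['frame'][150:290,220:380];a=A['frame'][140:280,250:410]
cv2.imwrite('pics/c6.png',cv2.resize(np.hstack([b,a])[...,::-1],None,fx=2.5,fy=2.5,interpolation=cv2.INTER_CUBIC))
for n,(u0,u1,v0,v1) in (('top',(300,335,195,260)),('side',(225,300,190,280))):
    d=A if n=='top' else B
    X=cloud(d);f=d['frame'];hs=cv2.cvtColor(f,cv2.COLOR_RGB2HSV)
    m=np.zeros(f.shape[:2],bool);m[v0:v1,u0:u1]=1;m&=(hs[...,1]<60)&(f.min(-1)>110)&(X[...,2]>120)
    P=X[m];print(n,m.sum(),np.round(np.nanpercentile(P,[2,50,98],axis=0)).tolist())
E
```

```text
[ 392.54539617 -172.74837259  182.23366419] [17.49991653  5.93008473 -2.9205895 ] [ 1.3399867  -4.31100598 -0.81707797] 10.575
top 271 [[492.0, -113.0, 174.0], [531.0, -90.0, 202.0], [566.0, -59.0, 213.0]]
side 498 [[426.0, -216.0, 172.0], [523.0, -103.0, 201.0], [564.0, -63.0, 292.0]]
```

View pics/c6.png

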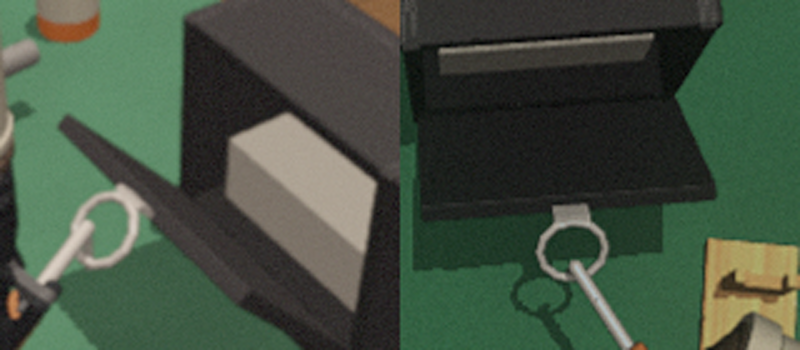

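The ring shows a 40° tilt and the 18 N force shows the hatch against its stop. I'll back off to the ring's centre and lift out.

Call:
jog_arm:
  targets:
    - {"dp": [0.3, 0.2, 0], "twist": 0, "hand": 10}
    - {"dp": [0.72, 0.43, 0], "twist": 0, "hand": 10}
    - {"dp": [0.72, 0.43, 0], "twist": 0, "hand": 10}
    - {"dp": [0.72, 0.43, -0.4], "twist": 0, "hand": 10}
    - {"dp": [0.72, 0.43, -0.9], "twist": 0, "hand": 10}
    - {"dp": [0.72, 0.43, -1.5], "twist": 0, "hand": 10}
    - {"dp": [0.72, 0.43, -2.2], "twist": 0, "hand": 10}
    - {"dp": [0.72, 0.43, -3], "twist": 0, "hand": 10}
    - {"dp": [0.72, 0.43, -4], "twist": 0, "hand": 10}
    - {"dp": [0.72, 0.43, -4], "twist": 0, "hand": 10}

```text
time: 11.92
tcp_pos: [407.4, -172.7, 282.5]
eef_rot: [[0.82, 0.573, 0.005], [0.573, -0.82, -0.0], [0.004, 0.003, -1.0]]
ft_force: [1.4, -0.2, -2.7]
finger_gap: 18.9
finger_force: 89.3
```

```bash
python3 - <<'E'
from h import *
go([[440,-240,280],[478,-274,150],[478,-274,68]],[0,-4.65,-4.65])
B=grab('side');A=grab('top')
b=B['frame'][110:270,200:380];a=A['frame'][140:300,250:430]
cv2.imwrite('pics/c7.png',cv2.resize(np.hstack([b,a])[...,::-1],None,fx=2.2,fy=2.2,interpolation=cv2.INTER_CUBIC))
s=arm.observe();print(s['ft_force'])
E
```

```text
t 11.925 tcp [ 407.4 -172.7  282.5] yaw 34.94 gap 18.93377991478429 q [-12.   1.  33. 114.  -0.  65. -35.]
[440, -240, 280] dp [-0.47  2.95  0.11] twist 5.82
[478, -274, 150] dp [-0.03  4.92  5.32] twist 6.6
[478, -274, 68] dp [-0.04  4.91  8.6 ] twist 6.6
[-0.81058715  0.16443263 -3.57814492]
```

View pics/c7.png

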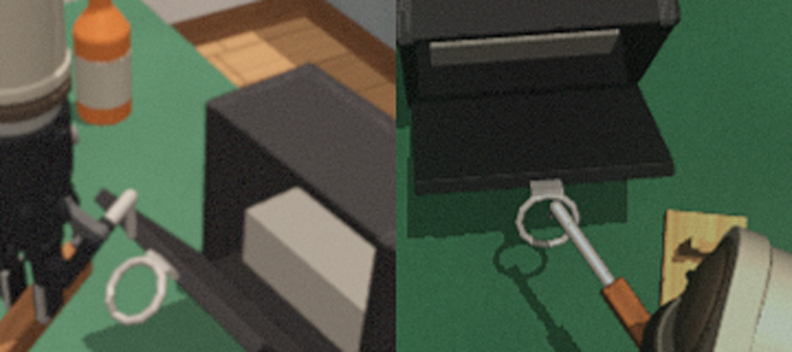

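The hook is clear above the ring and the hatch stays open. Now over the rests.

Call:
jog_arm:
  targets:
    - {"dp": [-0.2, 1.2, 0], "twist": 1, "hand": 10}
    - {"dp": [-0.4, 2.2, 0], "twist": 2.2, "hand": 10}
    - {"dp": [-0.4, 3, 0], "twist": 3.6, "hand": 10}
    - {"dp": [-0.2, 4, 0], "twist": 5, "hand": 10}
    - {"dp": [-0.04, 4.92, 1], "twist": 6.2, "hand": 10}
    - {"dp": [-0.04, 4.92, 3], "twist": 6.6, "hand": 10}
    - {"dp": [-0.04, 4.92, 5.3], "twist": 6.6, "hand": 10}
    - {"dp": [-0.04, 4.92, 5.3], "twist": 6.6, "hand": 10}
    - {"dp": [-0.04, 4.92, 5.3], "twist": 6.6, "hand": 10}

```text
time: 13.15
tcp_pos: [476.0, -274.2, 148.6]
eef_rot: [[0.997, -0.081, 0.0], [-0.081, -0.997, -0.001], [0.0, 0.001, -1.0]]
ft_force: [0.7, -0.7, -2.0]
finger_gap: 19.1
finger_force: 89.4
```

```bash
python3 - <<'E'
from h import *
go([[478,-274,120],[478,-274,66]],[-4.65]*2)
b=grab('side');X=cloud(b);f=b['frame'].astype(int);hs=cv2.cvtColor(b['frame'],cv2.COLOR_RGB2HSV)
m=(hs[...,1]<80)&(f.min(-1)>80)&(X[...,2]>100)&(X[...,0]>555)&(X[...,0]<650)&(X[...,1]<-240)&(X[...,1]>-330)
P=X[m];print(m.sum(),np.polyfit(P[:,0],P[:,2],1),np.polyfit(P[:,0],P[:,1],1),np.round(P[np.argsort(P[:,0])[-4:]]).tolist(),P[:,2].min())
cv2.imwrite('pics/s8.png',b['frame'][...,::-1])
E
```

```text
t 13.15 tcp [ 476.  -274.2  148.6] yaw -4.67 gap 19.059364074823655 q [ -2.  25.  37. 109. -19.  52. -51.]
[478, -274, 120] dp [ 0.08 -0.02  1.14] twist -0.0
[478, -274, 66] dp [ 0.08 -0.02  3.3 ] twist -0.0
340 [-2.34220286e-01  2.96345975e+02] [-8.27685794e-02 -2.38942300e+02] [[630.0, -293.0, 160.0], [631.0, -291.0, 160.0], [632.0, -290.0, 161.0], [633.0, -286.0, 159.0]] 116.6364711990505
```

View pics/s8.png

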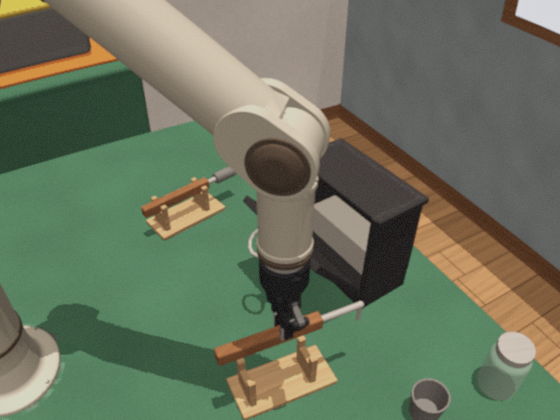

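The pole hangs level and lines up with the rests ((240,350) to (360,308), above the posts). I'll lower it, release and retreat.

Call:
jog_arm:
  targets:
    - {"dp": [0.08, 0, 1.2], "twist": 0, "hand": 10}
    - {"dp": [0.08, 0, 2.2], "twist": 0, "hand": 10}
    - {"dp": [0.08, 0, 2.8], "twist": 0, "hand": 10}
    - {"dp": [0.08, 0, 3.1], "twist": 0, "hand": 10}
    - {"dp": [0.08, 0, 3.25], "twist": 0, "hand": 10}
    - {"dp": [0.08, 0, 3.3], "twist": 0, "hand": 10}
    - {"dp": [0.08, 0, 3.3], "twist": 0, "hand": 10}

```text
time: 14.08
tcp_pos: [478.1, -273.9, 65.9]
eef_rot: [[0.997, -0.081, 0.001], [-0.081, -0.997, -0.0], [0.001, 0.0, -1.0]]
ft_force: [-1.2, 2.0, 2.7]
finger_gap: 19.5
finger_force: 89.9
```

Contact with the rests matches the height at the grasp, so I'll release.

Call:
jog_arm:
  targets:
    - {"dp": [0, 0, 0], "twist": 0, "hand": 40}
    - {"dp": [0, 0, 0], "twist": 0, "hand": 60}
    - {"dp": [0, 0, 0], "twist": 0, "hand": 80}
    - {"dp": [0, 0, 0], "twist": 0, "hand": 80}
    - {"dp": [0, 0, 0], "twist": 0, "hand": 80}
    - {"dp": [0, 0, -0.5], "twist": 0, "hand": 80}
    - {"dp": [0, 0, -1.5], "twist": 0, "hand": 80}
    - {"dp": [0, 0, -3], "twist": 0, "hand": 80}
    - {"dp": [0, 0, -5], "twist": 0, "hand": 80}
    - {"dp": [0, 0, -6], "twist": 0, "hand": 80}
    - {"dp": [0, 0, -6], "twist": 0, "hand": 80}
    - {"dp": [0, 0, -6], "twist": 0, "hand": 80}

```text
time: 15.58
tcp_pos: [477.2, -273.2, 214.7]
eef_rot: [[0.997, -0.081, -0.0], [-0.081, -0.997, 0.001], [-0.001, -0.001, -1.0]]
ft_force: [-0.1, 0.3, -0.7]
finger_gap: 80.2
finger_force: 0.0
```

```bash
python3 - <<'E'
from h import *
b=grab('side');cv2.imwrite('pics/s9.png',b['frame'][...,::-1]);print(arm.observe()['ft_force'])
X=cloud(b);f=b['frame'].astype(int);hs=cv2.cvtColor(b['frame'],cv2.COLOR_RGB2HSV)
m=(hs[...,1]<80)&(f.min(-1)>80)&(X[...,2]>25)&(X[...,2]<150)&(X[...,0]>555)&(X[...,0]<650)&(X[...,1]<-240)&(X[...,1]>-330)
print(np.percentile(X[m],[2,50,98],axis=0))
E
```

```text
[-0.35662716  0.56013282  1.27765619]
[[ 556.75249862 -293.0741406    39.33978257]
 [ 597.46700498 -288.02414108   77.71587733]
 [ 630.5076024  -280.54267623   82.17923795]]
```

View pics/s9.png

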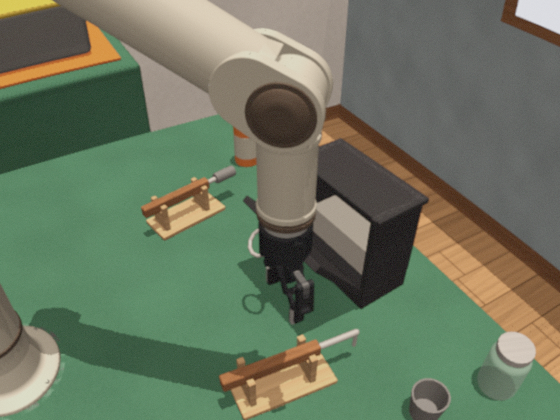

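The pole is back in its rests ((225,378) to (357,335)), the hatch is open and the gripper is clear.

```bash
python3 -c "
from plant import arm
print(arm.sign_off())"
```

```text
the job is handed in; nothing more can be done
None
```

The job is handed in at about 16 s: I pulled the hatch down to its stop with the hook and set the pole back in its rests, with the gripper clear; sign-off returned no verdict.

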